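# Click-test the push-lock tablet pots

### The job

Test the four tablet pots on the examination table by pressing each cap fully home and letting go. Leave the pots whose cap stays down standing where they are with the cap fully down, and set every pot whose cap springs back upright on the floor of the steel tray, without dropping or tipping it. Do not disturb the spray bottle, jar, swab box and bandage roll that stand among them.

Things in the scene. Friction and masses are not known exactly. Their poses are not given: they have to be found in the camera images.
- pot_a: a tablet pot: upright white plastic cylinder, 52 mm in diameter, body 64 mm high, with a round grey push cap (40 mm in diameter) standing out of its top; the top of the cap is 80 mm above the underside when up, 70 mm when pushed home. Origin at the centre of the underside, z up. Mass 0.11 to 0.31 kg. All four look alike; only pressing shows which caps hold
- pot_b: a tablet pot: upright white plastic cylinder, 52 mm in diameter, body 64 mm high, with a round grey push cap (40 mm in diameter) standing out of its top; the top of the cap is 80 mm above the underside when up, 70 mm when pushed home. Origin at the centre of the underside, z up. Mass 0.11 to 0.31 kg. All four look alike; only pressing shows which caps hold
- pot_c: a tablet pot: upright white plastic cylinder, 52 mm in diameter, body 64 mm high, with a round grey push cap (40 mm in diameter) standing out of its top; the top of the cap is 80 mm above the underside when up, 70 mm when pushed home. Origin at the centre of the underside, z up. Mass 0.11 to 0.31 kg. All four look alike; only pressing shows which caps hold
- pot_d: a tablet pot: upright white plastic cylinder, 52 mm in diameter, body 64 mm high, with a round grey push cap (40 mm in diameter) standing out of its top; the top of the cap is 80 mm above the underside when up, 70 mm when pushed home. Origin at the centre of the underside, z up. Mass 0.11 to 0.31 kg. All four look alike; only pressing shows which caps hold
- cap_a (a joint): push cap of pot_a: how far it is pushed in, 0 = up, 0.010 m = fully home (a stop), moving straight down. It yields at 2 to 4 N. A sound cap stays wherever it has been pushed to; a faulty one springs back to 0 within 0.3 s of being let go
- cap_b (a joint): push cap of pot_b: how far it is pushed in, 0 = up, 0.010 m = fully home (a stop), moving straight down. It yields at 2 to 4 N. A sound cap stays wherever it has been pushed to; a faulty one springs back to 0 within 0.3 s of being let go
- cap_c (a joint): push cap of pot_c: how far it is pushed in, 0 = up, 0.010 m = fully home (a stop), moving straight down. It yields at 2 to 4 N. A sound cap stays wherever it has been pushed to; a faulty one springs back to 0 within 0.3 s of being let go
- cap_d (a joint): push cap of pot_d: how far it is pushed in, 0 = up, 0.010 m = fully home (a stop), moving straight down. It yields at 2 to 4 N. A sound cap stays wherever it has been pushed to; a faulty one springs back to 0 within 0.3 s of being let go
- tray: fixed shallow open steel tray, 230 mm (its x) by 140 mm (its y) outside, rim 16 mm high, walls 4 mm thick, floor 4 mm thick. Origin at the centre of the underside, z up
- tray_in (a point): point at the middle of the tray's inner floor, 4 mm above the table; axes as the tray's; the inside measures 222 mm (x) by 132 mm (y)
- spray: bystander: white spray bottle, 64 mm in diameter, 182 mm high with a blue head whose nozzle reaches 40 mm from the axis along its -x; origin at the centre of its underside
- jar: bystander: glass jar with a steel lid, 64 mm in diameter, 110 mm high; origin at the centre of its underside
- swabs: bystander: upright cardboard box, 55 mm (x) by 45 mm (y), 85 mm high; origin at the centre of its underside
- roll: bystander: blue bandage roll standing on end, 60 mm in diameter, 50 mm high; origin at the centre of its underside
Things that resemble listed ones, but are neither listed nor needed, are in the scene too. What is shaped like the pot_d but purple or turquoise is not meant.

How it is judged:
At the end, for the whole second after the job is handed in: The two sound pots stand upright (within 0.1 rad) within 30 mm of where they started, each cap in by more than 8 mm; the two faulty pots stand upright flat on the tray's floor (centre within 88 mm along x and 43 mm along y of the tray's middle), caps up (in by less than 2 mm); all at rest (((value of joint cap_a above 0.008 m and distance of pot_a from where it was at the start of the episode below 0.03 m and angle between pot_a's own z axis and vertical below 0.1 rad) or (value of joint cap_a below 0.002 m and angle between pot_a's own z axis and vertical below 0.1 rad and x of pot_a in the frame of tray_in between -0.088 and 0.088 m and y of pot_a in the frame of tray_in between -0.043 and 0.043 m and z of pot_a in the frame of tray_in between -0.006 and 0.006 m)) and ((value of joint cap_b above 0.008 m and distance of pot_b from where it was at the start of the episode below 0.03 m and angle between pot_b's own z axis and vertical below 0.1 rad) or (value of joint cap_b below 0.002 m and angle between pot_b's own z axis and vertical below 0.1 rad and x of pot_b in the frame of tray_in between -0.088 and 0.088 m and y of pot_b in the frame of tray_in between -0.043 and 0.043 m and z of pot_b in the frame of tray_in between -0.006 and 0.006 m)) and ((value of joint cap_c above 0.008 m and distance of pot_c from where it was at the start of the episode below 0.03 m and angle between pot_c's own z axis and vertical below 0.1 rad) or (value of joint cap_c below 0.002 m and angle between pot_c's own z axis and vertical below 0.1 rad and x of pot_c in the frame of tray_in between -0.088 and 0.088 m and y of pot_c in the frame of tray_in between -0.043 and 0.043 m and z of pot_c in the frame of tray_in between -0.006 and 0.006 m)) and ((value of joint cap_d above 0.008 m and distance of pot_d from where it was at the start of the episode below 0.03 m and angle between pot_d's own z axis and vertical below 0.1 rad) or (value of joint cap_d below 0.002 m and angle between pot_d's own z axis and vertical below 0.1 rad and x of pot_d in the frame of tray_in between -0.088 and 0.088 m and y of pot_d in the frame of tray_in between -0.043 and 0.043 m and z of pot_d in the frame of tray_in between -0.006 and 0.006 m)) and (value of joint each of cap_a, cap_b above 0.008 m or value of joint each of cap_a, cap_c above 0.008 m or value of joint each of cap_a, cap_d above 0.008 m or value of joint each of cap_b, cap_c above 0.008 m or value of joint each of cap_b, cap_d above 0.008 m or value of joint each of cap_c, cap_d above 0.008 m) and linear speed of each of pot_a, pot_b, pot_c, pot_d below 0.02 m/s); the robot touches nothing.
It fails at once if a bystander was pushed more than 25 mm or tipped (distance of any of spray, jar, swabs, roll from where it was at the start of the episode above 0.025 m or angle between any of spray, jar, swabs, roll's own z axis and vertical above 0.35 rad).
It fails at once if a pot was tipped over (angle between any of pot_a, pot_b, pot_c, pot_d's own z axis and vertical above 0.7 rad).
It fails at once if a pot was dropped (moving faster than 0.5 m/s without the fingers on it) ((linear speed of pot_a above 0.5 m/s and contact force between pot_a and the fingers below 0.05 N) or (linear speed of pot_b above 0.5 m/s and contact force between pot_b and the fingers below 0.05 N) or (linear speed of pot_c above 0.5 m/s and contact force between pot_c and the fingers below 0.05 N) or (linear speed of pot_d above 0.5 m/s and contact force between pot_d and the fingers below 0.05 N)).
It also fails if it takes over 72 s, if anything falls off the work surface, if the arm or the gripper's body presses on something with over 40 N, if the wrist force passes 120 N, or if a joint passes its speed limit or range.

### The arm

A 6-joint arm with a two-finger parallel gripper is mounted at the origin on the work surface. World frame = base frame: x ahead of the robot, y to its left, z up, the work surface at z = 0. Lengths are in m, angles in rad, forces in N, time in s.
With the tool pointing down it reaches from about 0.375 to 0.9 m from the base axis. Payload 3.1 kg.
Tool frame: the origin (TCP) lies at the very end of the fingers, on their centre line; the grasp point (between the pads) lies 19 mm behind it; x points along the fingers, y is the direction in which the jaws open and shut, and the axes are right-handed (so a half turn about x gives the same grasp; the last joint's range is limited). The gripper opens to 85 mm and grips with 20 to 120 N. Pads are 22 mm wide; open, the fingers measure 114 mm over their backs; the gripper's body (76 mm by 85 mm) begins 54 mm behind the grasp point. The pads swing forward as they close: fully open they stand 13 mm farther back than shut.
Start: joints at [-1.46, 0.527, 1.433, -0, 1.181, -0.178], TCP at [0.179, -0.599, 0.231] pointing down, gripper open.
Joint ranges: [-3.08, 3.08], [-0.75, 2.2], [0.22, 2.44], [-1.43, 4.57], [0, 2.65], [-2.85, 2.85]. Speed limits (rad/s): [2.79, 2.79, 3.14, 3.14, 3.14, 3.14].

### API

Orientations are given as a unit quaternion [x, y, z, w].
In Python, from station import sense, snapshot, camera_model, sign_off gives the robot as it stands.
- The arm moves only by the tool step_arm, never from a script. Its argument "increments" is one flat list of numbers, 5 for each row, row after row: the shift along the tool's x, y, z in units of 60 mm (1.0 is 60 mm), then the turn about the tool's x in units of 5 degrees (1.0 is 5 degrees), then the closure, from 0 (fully open) to 1 (shut). A call has exactly 5 rows; each row is the pose to reach, as a shift and turn from the pose measured when the call began, along the tool's axes at that moment; what a row does not reach only later rows make up. A row lasts 1/8 s, in which the tool goes at most 62.5 mm and 10.7 degrees, less where a joint would pass 70% of its speed; a pose out of reach is approached as far as the arm can. A call with a gripper value outside its range is refused whole. The fingers move at their own pace and stop on an object; "grip_force" is the grip in N (left out, the last holds). Time passes only in rows, so rows that repeat a pose let the fingers close, or fill a call up. It gives the time, the measured TCP pose, the force and the opening at its end, in the units of the state.
- sense(): the state, without advancing time (a new reading comes with each control period).
- snapshot(name): name is "scene" or "top" or "wrist"; returns the picture (480x640x3 uint8, blue, green, red); there is no depth.
- camera_model(name): a dict with "vertical_fov" (degrees; the focal length in pixels is half the picture's height over the tangent of half this angle, whatever the lens; pixels are square), "cx", "cy" (the principal point, pixels), "R" (3x3) and "t" (3): a world point X has camera coordinates R X + t. Camera axes: x right, y down, z forward; pixel columns grow to the right and rows downward; lengths in m; the calibration is good to about 2 mm. The wrist camera is an equidistant fisheye: a pixel r from the principal point sees the ray r / f radians off the axis. A picture is of the moment at which its call begins: read the wrist's pose just before it. camera_model takes no time and is no camera call; for the wrist camera it gives the pose at the moment of the call.
- sign_off(): hands the job in, once; it reports no verdict.
The state is a dict: "t": time; "q": joint angles; "qd": joint speeds; "tau": joint torques, N m; "tcp_pos": TCP position; "tool_rot": TCP orientation; "force": force on the tool from outside, world axes, zero at the start; "ft_torque": the same for the moment, N m; "finger_gap": opening from 0.0 (shut) to 1.0 (fully open).
Only numpy, scipy, OpenCV 4.12 (cv2) and the standard library are available. Lean on these libraries where they do the work, as an engineer would, in place of code of your own. Each camera call takes 0.05 s, during which the arm holds its last target. There are 200 camera calls.

## Working session

There is one attempt and no reset: what is moved stays moved. The work goes in short steps, Python scripts to look and compute and a tool call to move; the robot and the scene stay as the last step left them, time stands still between calls to the robot, and variables do not carry over. Pictures are saved under pics/ and viewed, about 8 in all and at most 12, crops included, and the job is handed in when it is done.

Besides the shell and the picture viewer there is one more tool, called after "Call:" in YAML: its name, and indented under it one key for each argument. step_arm: Moves the arm, as the interface text tells. Its arguments: {"type":"object","properties":{"increments":{"type":"array","items":{"type":"number"}},"grip_force":{"type":"number"}},"required":["increments"]}

```bash
mkdir -p pics; python3 - <<'E'
from station import *
import cv2
s=sense();print({k:s[k] for k in('t','tcp_pos','tool_rot','force','finger_gap')})
for n in('scene','top'):
    cv2.imwrite(f'pics/{n}0.png',snapshot(n));c=camera_model(n);print(n,c)
E
```

```text
{'t': 0.0, 'tcp_pos': array([ 0.17853601, -0.59817617,  0.23032245]), 'tool_rot': array([ 0.69972175,  0.10288315, -0.69966923,  0.10132867]), 'force': array([ 0.40153252,  0.73149158, -0.54321247]), 'finger_gap': 1.0066504746610063}
scene {'vertical_fov': 49.658982299222885, 'cx': 320.37162797350845, 'cy': 238.00699097844725, 'R': array([[ 0.11972152,  0.99271188, -0.01377961],
       [ 0.77614425, -0.10224014, -0.62221142],
       [-0.6190855 ,  0.06379713, -0.78272797]]), 't': array([-0.08214207, -0.43948895,  1.29552747])}
top {'vertical_fov': 45.691153693042025, 'cx': 330.67340849721444, 'cy': 242.07817395400647, 'R': array([[ 0.00447638, -0.99996899, -0.00647904],
       [-0.98616034, -0.00334057, -0.16576074],
       [ 0.16573396,  0.00713138, -0.98614471]]), 't': array([0.04325149, 0.61524757, 1.00634503])}
```

View pics/top0.png

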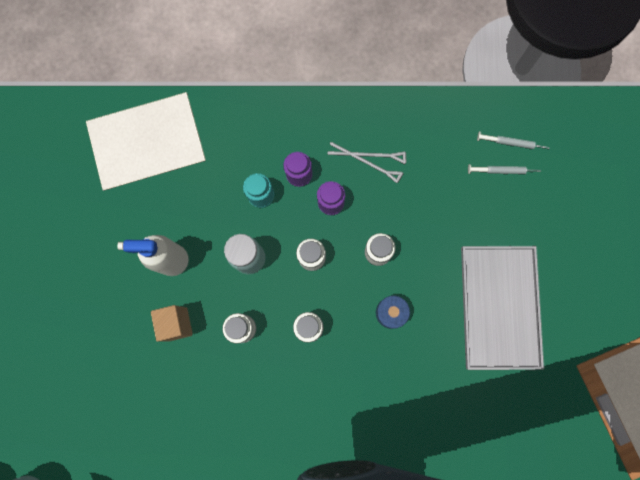

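View pics/scene0.png

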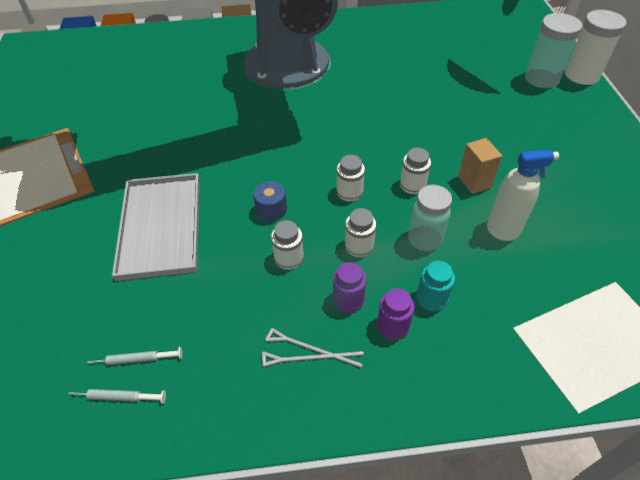

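The top picture shows four white pots with grey caps at about (311,253), (380,248), (237,327) and (308,326). These match the description. Purple (297,168), (331,197) and turquoise (258,189) are decoys. The tray is at (502,308), roll (394,311), jar (243,252), spray (160,255) and box (171,323). I'll confirm these in a crop with overlays.

```bash
cat > h.py <<'E'
import numpy as np,cv2
from station import *
def proj(n,P):
    c=camera_model(n);f=240/np.tan(np.radians(c['vertical_fov']/2))
    p=np.atleast_2d(P)@c['R'].T+c['t'];return p[:,:2]/p[:,2:]*f+[c['cx'],c['cy']]
def ray(n,uv,z):
    c=camera_model(n);f=240/np.tan(np.radians(c['vertical_fov']/2))
    d=c['R'].T@np.array([(uv[0]-c['cx'])/f,(uv[1]-c['cy'])/f,1]);o=-c['R'].T@c['t']
    return o+d*(z-o[2])/d[2]
E
cat > m.py <<'E'
from h import *
im=cv2.imread('pics/top0.png');sc=cv2.imread('pics/scene0.png')
a=np.linspace(0,2*np.pi,24)
def cap(im,g):
    x0,y0=np.int32(g)-16;r=im[y0:y0+32,x0:x0+32].astype(int);gr=r.mean(2);sat=r.max(2)-r.min(2)
    m=((gr>60)&(gr<165)&(sat<28)).astype(np.uint8)
    m=cv2.morphologyEx(m,cv2.MORPH_OPEN,np.ones((3,3),np.uint8))
    n,l,s,c=cv2.connectedComponentsWithStats(m);k=1+np.argmax(s[1:,4]);return c[k]+[x0,y0],s[k]
for i,g in enumerate([(311,253),(380,248),(237,327),(308,326)]):
    c,s=cap(im,g);P=ray('top',c,.079);print(i,c.round(1),s,P.round(4),'scene px',proj('scene',P).round(1))
    for r,z,col in((.02,.08,(0,0,255)),(.026,0,(255,255,0))):
        C=np.c_[P[0]+r*np.cos(a),P[1]+r*np.sin(a),a*0+z]
        for n,I in(('top',im),('scene',sc)):
            for u in proj(n,C):cv2.circle(I,tuple(np.int32(u.round())),0,col,-1)
for n,uv,z in(('roll',(394,311),.05),('jar',(241,250),.11),('box',(167,322),.085),('spray base',(171,262),0.0),('sprayhead',(147,247),.175)):print(n,ray('top',uv,z).round(3))
for uv in((463,247),(536,247),(543,369),(468,369)):print('tray',ray('top',uv,.016).round(4))
A=cv2.resize(im[210:390,130:430],None,fx=2.6,fy=2.6,interpolation=cv2.INTER_NEAREST)
cv2.imwrite('pics/c1.png',A)
B=cv2.resize(sc[130:290,230:500],None,fx=2.9,fy=2.9,interpolation=cv2.INTER_NEAREST);cv2.imwrite('pics/c2.png',B)
E
python3 m.py
```

```text
0 [311.9 251.4] [  5   4  26  22 425] [0.5934 0.0793 0.079 ] scene px [[360.  216.5]]
1 [382.1 246.2] [  6   4  26  22 429] [ 0.6032 -0.0474  0.079 ] scene px [[285.2 228.5]]
2 [239.4 327.4] [  5   5  27  25 513] [0.4572 0.2059 0.079 ] scene px [[415.1 154.7]]
3 [309.5 325.6] [  5   5  27  23 455] [0.4609 0.0822 0.079 ] scene px [[349.5 162.2]]
roll [ 0.488 -0.07   0.05 ]
jar [0.591 0.202 0.11 ]
box [0.466 0.333 0.085]
spray base [0.583 0.356 0.   ]
sprayhead [0.585 0.346 0.175]
tray [ 0.6123 -0.2074  0.016 ]
tray [ 0.6128 -0.3469  0.016 ]
tray [ 0.3847 -0.3472  0.016 ]
tray [ 0.3841 -0.2089  0.016 ]
```

View pics/c1.png

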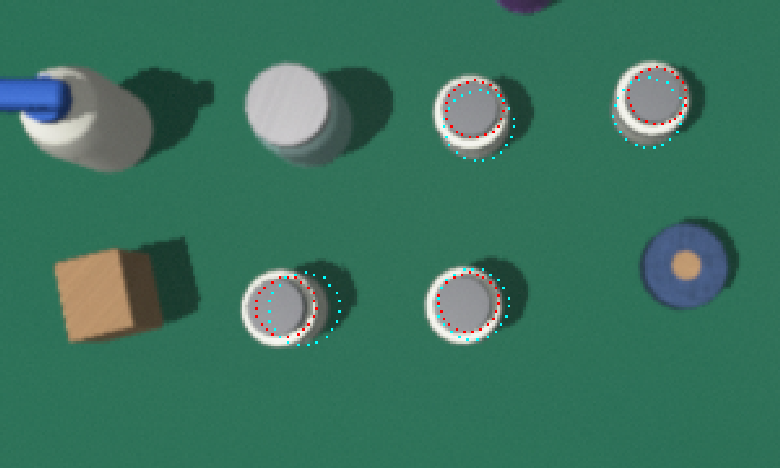

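View pics/c2.png

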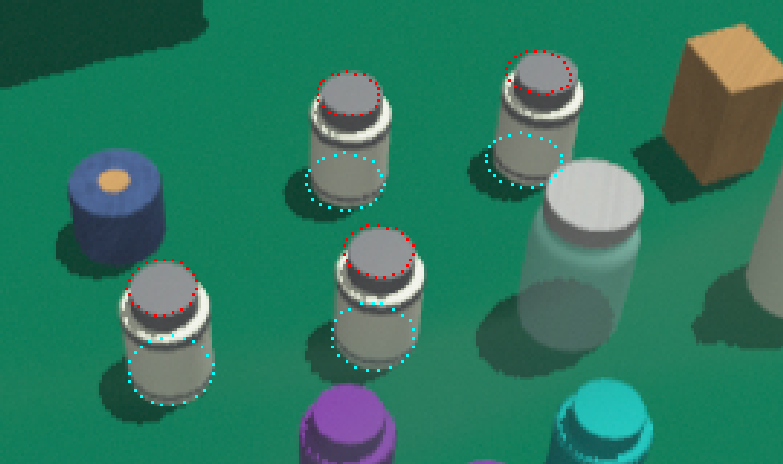

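```bash
cat > m2.py <<'E'
from h import *
im=cv2.imread('pics/top0.png');sc=cv2.imread('pics/scene0.png')
for i,(g,gs) in enumerate([((311,253),(360,221)),((380,248),(286,231)),((237,327),(417,158)),((308,326),(350,165))]):
    x0,y0=np.int32(g)-22;gr=cv2.cvtColor(cv2.resize(im[y0:y0+44,x0:x0+44],None,fx=4,fy=4,interpolation=cv2.INTER_CUBIC),6)
    m=(gr>180).astype(np.uint8);n,l,s,c=cv2.connectedComponentsWithStats(m);k=1+np.argmax(s[1:,4])
    p=np.argwhere(l==k)[:,::-1].astype(np.float32);h=cv2.convexHull(p);e=cv2.fitEllipse(h)
    c=(np.array(e[0])+.5)/4-.5+[x0,y0];P=ray('top',c,.064)
    # expected size check
    print(i,c.round(1),np.array(e[1])/4,P.round(4),'cap scene',proj('scene',[P[0],P[1],.08]).round(1))
    # refine check: cap segmentation in scene (top face light grey)
    x0,y0=np.int32(gs)-18;r=sc[y0:y0+30,x0:x0+36].astype(int);gr=r.mean(2);sat=r.max(2)-r.min(2)
    m=((gr>110)&(gr<150)&(sat<22)).astype(np.uint8);m=cv2.morphologyEx(m,cv2.MORPH_OPEN,np.ones((3,3),np.uint8));n,l,s,c=cv2.connectedComponentsWithStats(m);k=1+np.argmax(s[1:,4])
    print('   scene',(c[k]+[x0,y0]).round(1),s[k],ray('scene',c[k]+[x0,y0],.08).round(4))
E
python3 m2.py
```

```text
0 [310.  252.6] [27.60892868 27.86954689] [0.5933 0.0832 0.064 ] cap scene [[362.3 215.8]]
   scene [360.3 216.5] [  8   6  22  17 277] [0.5944 0.0796 0.08  ]
1 [379.9 247.2] [27.37520981 27.96937752] [ 0.6037 -0.0447  0.064 ] cap scene [[286.9 228.2]]
   scene [285.6 229.4] [  7   8  22  18 318] [ 0.6058 -0.0469  0.08  ]
2 [236.5 327.9] [28.18399429 29.12514877] [0.4565 0.2136 0.064 ] cap scene [[419.1 153.6]]
   scene [418.1 154.7] [  9   8  21  14 225] [0.4591 0.211  0.08  ]
3 [307.3 326.9] [28.29124641 28.93278694] [0.4588 0.0868 0.064 ] cap scene [[351.8 160.8]]
   scene [350.7 161.9] [  9   9  21  13 223] [0.4613 0.0844 0.08  ]
```

Call:
step_arm:
  increments: [0,-0.57,-0.8,1.6,1,0,-1.14,-1.6,3.32,1,0,-1.72,-2.4,3.32,1,0,-2.29,-3.2,3.32,1,0,-2.86,-3.98,3.32,1]
  grip_force: 40

```text
t: 0.72
tcp_pos: [0.3592, -0.3639, 0.2306]
tool_rot: [-0.707, -0.001, 0.707, 0.001]
force: [1.2, -0.7, 0.6]
finger_gap: 0.002
```

```bash
cat >> h.py <<'E'
from scipy.spatial.transform import Rotation as Ro
def to(*T):
    s=sense();R=Ro.from_quat(s['tool_rot']).as_matrix();p=np.array(s['tcp_pos'])
    yaw=np.degrees(np.arctan2(R[0,1],-R[1,1]))
    print('t',round(s['t'],2),'p',p.round(4),'yawunits',round(yaw/5,2),'F',np.round(s['force'],1),'gap',round(s['finger_gap'],3),'xaxis',R[:,0].round(3))
    for t in T:
        print('  to',t,'inc',(R.T@(np.array(t)-p)/.06).round(3))
E
cat > w.py <<'E'
from h import *
to((.6047,-.0458,.12),(.594,.0815,.12))
E
python3 w.py
```

```text
t 0.72 p [ 0.3592 -0.3639  0.2306] yawunits -0.0 F [ 1.2 -0.7  0.6] gap 0.002 xaxis [-0.     0.002 -1.   ]
  to (0.6047, -0.0458, 0.12) inc [ 1.855 -5.298 -4.09 ]
  to (0.594, 0.0815, 0.12) inc [ 1.86  -7.42  -3.911]
```

Call:
step_arm:
  increments: [0,-0.75,-0.58,0,1,0,-1.5,-1.16,0,1,0.1,-2.25,-1.74,0,1,0.3,-3.0,-2.32,0,1,0.5,-3.75,-2.9,0,1]

```text
t: 1.35
tcp_pos: [0.5341, -0.1372, 0.2007]
tool_rot: [-0.707, -0.001, 0.707, 0.001]
force: [0.4, -0.8, 0.3]
finger_gap: 0.001
```

Call:
step_arm:
  increments: [0.2,-0.7,-0.55,0,1,0.5,-1.3,-1.0,0,1,0.9,-1.55,-1.19,0,1,1.25,-1.55,-1.19,0,1,1.35,-1.55,-1.19,0,1]

```text
t: 1.98
tcp_pos: [0.6043, -0.0433, 0.1179]
tool_rot: [-0.706, -0.001, 0.709, 0.001]
force: [0.6, -1.1, -0.3]
finger_gap: 0.002
```

```bash
python3 w.py; python3 -c "
from h import *
cv2.imwrite('pics/w1.png',snapshot('wrist'));c=camera_model('wrist');print(c);np.savez('w1.npz',R=c['R'],t=c['t'])"
```

```text
t 1.98 p [ 0.6043 -0.0433  0.1179] yawunits 0.01 F [ 0.6 -1.1 -0.3] gap 0.002 xaxis [-0.004  0.003 -1.   ]
  to (0.6047, -0.0458, 0.12) inc [-0.035  0.041 -0.007]
  to (0.594, 0.0815, 0.12) inc [-0.027 -2.08   0.17 ]
{'vertical_fov': 65.70646984690485, 'cx': 320.8980837743745, 'cy': 240.84249719685081, 'R': array([[-9.91879808e-05, -9.99998120e-01, -1.93636162e-03],
       [-9.48405066e-01, -5.19874985e-04,  3.17060815e-01],
       [-3.17061225e-01,  1.86790379e-03, -9.48403232e-01]]), 't': array([-0.04227073,  0.56731407,  0.46351919])}
```

View pics/w1.png

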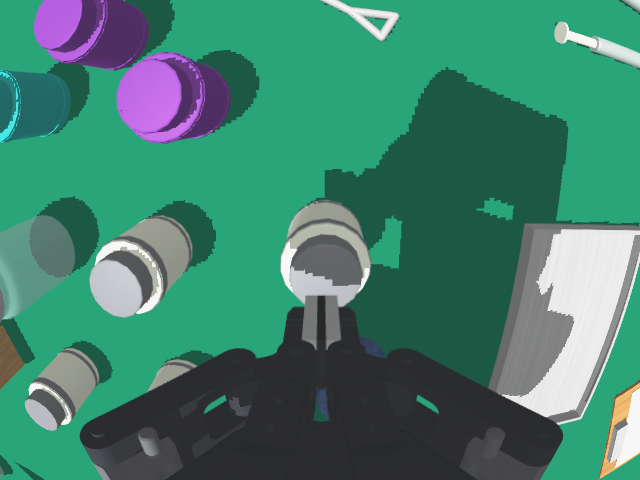

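```bash
cat >> h.py <<'E'
def wray(uv,z,c):
    f=240/np.tan(np.radians(65.70646984690485/2));d=np.array(uv,float)-[320.898,240.842];r=np.hypot(*d);th=r/f
    v=c['R'].T@np.r_[np.sin(th)*d/r,np.cos(th)];o=-c['R'].T@c['t'];return o+v*(z-o[2])/v[2]
E
python3 -c "
from h import *
c=np.load('w1.npz')
for u in((289,267),(364,267),(326,233),(326,270),(124,288),(46,410)):print(u,wray(u,.08,c).round(4))"
```

```text
(289, 267) [ 0.6105 -0.0258  0.08  ]
(364, 267) [ 0.6105 -0.0651  0.08  ]
(326, 233) [ 0.6291 -0.0451  0.08  ]
(326, 270) [ 0.6088 -0.0452  0.08  ]
(124, 288) [0.5953 0.0748 0.08  ]
(46, 410) [0.4684 0.1986 0.08  ]
```

Call:
step_arm:
  increments: [0.4,0.03,-0.03,0,1,0.6,0.03,-0.03,0,1,0.7,0.03,-0.03,0,1,0.78,0.03,-0.03,0,1,0.82,0.03,-0.03,0,1]

```text
t: 2.65
tcp_pos: [0.6061, -0.0457, 0.0699]
tool_rot: [-0.706, -0.001, 0.708, 0.001]
force: [-4.3, -0.5, 16.3]
finger_gap: -0.006
```

Call:
step_arm:
  increments: [-0.5,0,0,0,1,-0.85,-0.3,0.05,0,1,-0.85,-1.2,0.15,0,1,-0.85,-2.1,0.19,0,1,-0.6,-2.1,0.19,0,1]

```text
t: 3.28
tcp_pos: [0.5948, 0.0851, 0.1078]
tool_rot: [-0.707, -0.003, 0.707, -0.001]
force: [-0.0, -0.3, 0.5]
finger_gap: -0.001
```

Call:
step_arm:
  increments: [0.2,0.07,0,0,1,0.42,0.07,0,0,1,0.54,0.07,0,0,1,0.61,0.07,0,0,1,0.66,0.07,0,0,1]

```text
t: 3.9
tcp_pos: [0.595, 0.0802, 0.0698]
tool_rot: [-0.707, -0.003, 0.707, -0.001]
force: [-6.2, -2.3, 24.9]
finger_gap: -0.001
```

Call:
step_arm:
  increments: [-0.5,0,0,0,1,-0.85,-0.02,0.3,0,1,-0.85,-0.08,1.3,0,1,-0.85,-0.08,2.2,0,1,-0.65,-0.08,2.23,0,1]

```text
t: 4.53
tcp_pos: [0.4559, 0.0844, 0.1091]
tool_rot: [-0.705, -0.003, 0.709, -0.001]
force: [0.1, -0.4, -0.1]
finger_gap: -0.003
```

```bash
python3 -c "
from h import *
to((.460,.0850,.0695))"
```

```text
t 4.53 p [0.4559 0.0844 0.1091] yawunits 0.06 F [ 0.1 -0.4 -0.1] gap -0.003 xaxis [-0.005  0.003 -1.   ]
  to (0.46, 0.085, 0.0695) inc [ 0.659 -0.008 -0.073]
```

Call:
step_arm:
  increments: [0.2,-0.01,-0.07,0,1,0.44,-0.01,-0.07,0,1,0.56,-0.01,-0.07,0,1,0.63,-0.01,-0.07,0,1,0.67,-0.01,-0.07,0,1]

```text
t: 5.15
tcp_pos: [0.4625, 0.0848, 0.0697]
tool_rot: [-0.707, -0.003, 0.707, -0.001]
force: [-0.6, -1.2, 25.9]
finger_gap: -0.001
```

Call:
step_arm:
  increments: [-0.5,0,0,0,1,-0.85,-0.3,0,0,1,-0.85,-1.2,0.02,0,1,-0.85,-2.05,0.03,0,1,-0.65,-2.08,0.03,0,1]

```text
t: 5.78
tcp_pos: [0.4602, 0.2125, 0.1095]
tool_rot: [0.708, 0.005, -0.706, 0.002]
force: [-0.9, 0.8, -0.4]
finger_gap: -0.003
```

```bash
python3 -c "
from h import *
to((.458,.2123,.0695))
cv2.imwrite('pics/w2.png',snapshot('wrist'));c=camera_model('wrist');np.savez('w2.npz',R=c['R'],t=c['t'])"
```

```text
t 5.78 p [0.4602 0.2125 0.1095] yawunits 0.12 F [-0.9  0.8 -0.4] gap -0.003 xaxis [ 0.002  0.003 -1.   ]
  to (0.458, 0.2123, 0.0695) inc [0.667 0.005 0.039]
```

View pics/w2.png

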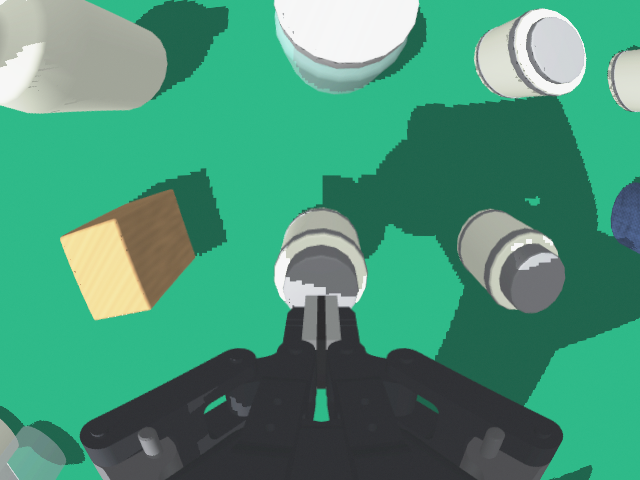

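Pot 2's cap (320,275) is under the tip. Pot 0's cap (555,50) looks down and pot 3's (532,277) looks up again. Next I press pot 2.

Call:
step_arm:
  increments: [0.2,0,0.02,0,1,0.44,0,0.02,0,1,0.56,0,0.02,0,1,0.63,0,0.02,0,1,0.68,0,0.02,0,1]

```text
t: 6.45
tcp_pos: [0.4576, 0.21, 0.0695]
tool_rot: [-0.706, -0.004, 0.708, -0.003]
force: [-7.2, -4.9, 46.8]
finger_gap: 0.005
```

Call:
step_arm:
  increments: [-0.5,0,0,0,1,-1.2,0,0.5,0,0,-2.0,0,1.0,0,0,-2.0,0.6,1.0,0,0,-2.0,0.6,1.0,0,0]

```text
t: 7.08
tcp_pos: [0.3981, 0.1721, 0.1902]
tool_rot: [-0.707, -0.003, 0.707, -0.002]
force: [-0.6, 0.5, -0.4]
finger_gap: 0.846
```

```bash
python3 -c "
from h import *
to((.460,.085,.2))
S=snapshot('scene');T=snapshot('top');cv2.imwrite('pics/s3.png',S);cv2.imwrite('pics/t3.png',T)
A=cv2.imread('pics/scene0.png')
f=lambda I:cv2.resize(I[135:280,250:450],None,fx=2,fy=2,interpolation=2)
g=lambda I:cv2.resize(I[225:350,210:410],None,fx=2,fy=2,interpolation=2)
cv2.imwrite('pics/cmp.png',np.vstack([np.hstack([f(A),f(S)]),np.hstack([g(cv2.imread('pics/top0.png')),g(T)])]))"
```

```text
t 7.08 p [0.3981 0.1721 0.1902] yawunits 0.08 F [-0.6  0.5 -0.4] gap 0.846 xaxis [-0.001  0.001 -1.   ]
  to (0.46, 0.085, 0.2) inc [-0.166  1.458 -1.022]
```

View pics/cmp.png

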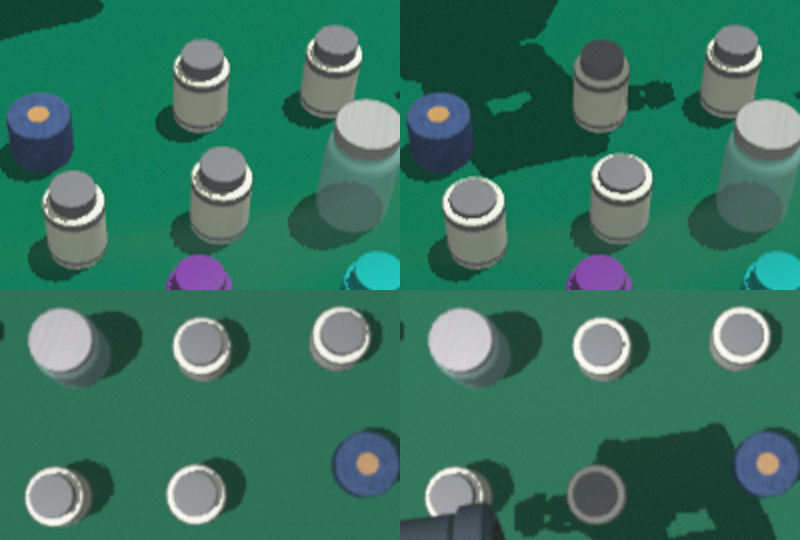

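Pots 0 and 1 (world x≈0.6) stay down, so they are sound. Pots 2 and 3 (x≈0.46) sprang back, so they are faulty. Next I refine pot 3 and pot 2 from the wrist picture and move above pot 3.

```bash
python3 -c "
from h import *
c=np.load('w2.npz')
print(wray((532,277),.08,c),wray((320.5,272),.08,c),wray((285,272),.08,c),wray((356,272),.08,c))"
```

```text
[0.46256147 0.09342189 0.08      ] [0.46659865 0.21219827 0.08      ] [0.46638066 0.22982865 0.08      ] [0.46671414 0.19457376 0.08      ]
```

Call:
step_arm:
  increments: [0,0.7,-0.5,0,0,0,1.45,-1.04,0,0,0.4,1.45,-1.04,0,0,0.9,1.45,-1.04,0,0,1,1.45,-1.04,0,0]

```text
t: 7.8
tcp_pos: [0.4601, 0.087, 0.1271]
tool_rot: [-0.705, -0.003, 0.71, -0.002]
force: [0.6, 0.4, 0.0]
finger_gap: 1.003
```

```bash
python3 -c "
from h import *
to((.4605,.0845,.022))
cv2.imwrite('pics/w4.png',snapshot('wrist'));c=camera_model('wrist');np.savez('w4.npz',R=c['R'],t=c['t'])"
```

```text
t 7.8 p [0.4601 0.087  0.1271] yawunits 0.08 F [0.6 0.4 0. ] gap 1.003 xaxis [-0.007  0.002 -1.   ]
  to (0.4605, 0.0845, 0.022) inc [ 1.751  0.045 -0.019]
```

View pics/w4.png

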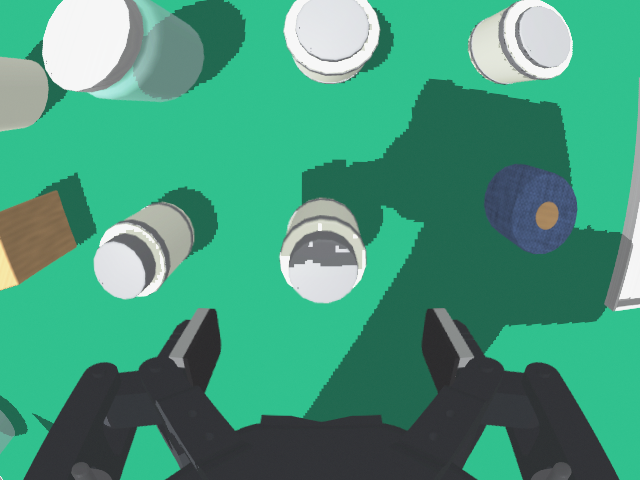

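Pot 3's cap (323,270) is centred between the pads. I go down, grip and lift.

Call:
step_arm:
  increments: [0.5,0.04,-0.02,0,0,1.0,0.04,-0.02,0,0,1.4,0.04,-0.02,0,0,1.65,0.04,-0.02,0,0,1.72,0.04,-0.02,0,0]

```text
t: 8.48
tcp_pos: [0.4612, 0.0851, 0.0239]
tool_rot: [-0.705, -0.004, 0.709, -0.002]
force: [-0.3, -0.1, 0.9]
finger_gap: 0.998
```

Call:
step_arm:
  increments: [0,0,0,0,0.3,0,0,0,0,0.5,0,0,0,0,0.7,0,0,0,0,0.8,0,0,0,0,0.8]
  grip_force: 60

```text
t: 9.1
tcp_pos: [0.462, 0.0852, 0.0249]
tool_rot: [-0.706, -0.004, 0.709, -0.002]
force: [-0.9, 0.9, 6.8]
finger_gap: 0.593
```

Call:
step_arm:
  increments: [-0.2,0,0,0,0.8,-0.6,0,0,0,0.8,-1.1,0,0,0,0.8,-1.6,0,0,0,0.8,-1.8,0,0,0,0.8]

```text
t: 9.72
tcp_pos: [0.4631, 0.0849, 0.1349]
tool_rot: [-0.707, -0.003, 0.707, -0.002]
force: [-0.4, -0.3, -1.8]
finger_gap: 0.599
```

```bash
python3 -c "
from h import *
to((.545,-.2776,.13))"
```

```text
t 9.72 p [0.4631 0.0849 0.1349] yawunits 0.09 F [-0.4 -0.3 -1.8] gap 0.599 xaxis [-0.001  0.002 -1.   ]
  to (0.545, -0.2776, 0.13) inc [ 0.07   6.053 -1.316]
```

Call:
step_arm:
  increments: [0,0.3,-0.07,0,0.8,0,1.0,-0.22,0,0.8,0,1.8,-0.4,0,0.8,0,2.6,-0.57,0,0.8,0,3.4,-0.75,0,0.8]

```text
t: 10.35
tcp_pos: [0.5093, -0.12, 0.1341]
tool_rot: [-0.706, -0.004, 0.708, -0.002]
force: [1.1, 0.2, -1.4]
finger_gap: 0.594
```

Call:
step_arm:
  increments: [0,0.8,-0.17,0,0.8,0,1.6,-0.34,0,0.8,0,2.2,-0.47,0,0.8,0,2.5,-0.54,0,0.8,0,2.55,-0.55,0,0.8]

```text
t: 10.98
tcp_pos: [0.5432, -0.2729, 0.1331]
tool_rot: [-0.706, -0.004, 0.708, -0.001]
force: [-0.1, 0.3, -1.5]
finger_gap: 0.597
```

```bash
python3 -c "
from h import *
to((.545,-.2776,.029))"
```

```text
t 10.97 p [ 0.5432 -0.2729  0.1331] yawunits 0.08 F [-0.1  0.3 -1.5] gap 0.597 xaxis [-0.003  0.003 -1.   ]
  to (0.545, -0.2776, 0.029) inc [ 1.735  0.084 -0.035]
```

Call:
step_arm:
  increments: [0.4,0.08,-0.04,0,0.8,0.9,0.08,-0.04,0,0.8,1.3,0.08,-0.04,0,0.8,1.5,0.08,-0.04,0,0.8,1.6,0.08,-0.04,0,0.8]

```text
t: 11.6
tcp_pos: [0.5451, -0.2761, 0.0366]
tool_rot: [-0.706, -0.004, 0.709, -0.001]
force: [0.3, 0.2, -1.6]
finger_gap: 0.592
```

Call:
step_arm:
  increments: [0.03,0,0,0,0.8,0.06,0,0,0,0.8,0.09,0,0,0,0.8,0.12,0,0,0,0.8,0.13,0,0,0,0.8]

```text
t: 12.22
tcp_pos: [0.5451, -0.2762, 0.029]
tool_rot: [-0.706, -0.004, 0.708, -0.001]
force: [0.2, 1.2, 3.0]
finger_gap: 0.592
```

Contact with the tray floor is felt (about +4.5 N). I release slowly, retreat, and head for pot 2.

Call:
step_arm:
  increments: [0,0,0,0,0.35,0,0,0,0,0.2,0,0,0,0,0.05,0,0,0,0,0,0,0,0,0,0]

```text
t: 12.85
tcp_pos: [0.545, -0.2762, 0.029]
tool_rot: [-0.706, -0.004, 0.708, -0.001]
force: [-0.6, -0.4, -0.6]
finger_gap: 1.003
```

Call:
step_arm:
  increments: [-0.3,0,0,0,0,-0.9,0,0,0,0,-1.6,0,0,0,0,-2.3,0,0,0,0,-2.6,-0.5,0.1,0,0]

```text
t: 13.48
tcp_pos: [0.5416, -0.2496, 0.1897]
tool_rot: [0.708, 0.001, -0.706, 0.002]
force: [-0.1, 0.2, -0.5]
finger_gap: 1.003
```

```bash
python3 -c "
from h import *
to((.4595,.2115,.19))"
```

```text
t 13.47 p [ 0.5416 -0.2496  0.1897] yawunits 0.06 F [-0.1  0.2 -0.5] gap 1.003 xaxis [ 0.003 -0.001 -1.   ]
  to (0.4595, 0.2115, 0.19) inc [-0.02  -7.692  1.326]
```

Call:
step_arm:
  increments: [0,-0.8,0.14,0,0,0,-1.7,0.29,0,0,0,-2.6,0.45,0,0,0,-3.5,0.6,0,0,0,-4.4,0.76,0,0]

```text
t: 14.1
tcp_pos: [0.4944, 0.0157, 0.1906]
tool_rot: [0.709, 0.001, -0.705, 0.002]
force: [0.0, -0.1, -1.0]
finger_gap: 0.997
```

Call:
step_arm:
  increments: [0,-0.9,0.15,0,0,0,-1.8,0.3,0,0,0,-2.6,0.45,0,0,0,-3.1,0.54,0,0,0,-3.2,0.56,0,0]

```text
t: 14.72
tcp_pos: [0.4595, 0.2092, 0.1912]
tool_rot: [0.71, 0.003, -0.704, 0.003]
force: [0.9, -0.2, 0.0]
finger_gap: 0.999
```

```bash
python3 -c "
from h import *
to((.4590,.2115,.13))"
```

```text
t 14.72 p [0.4595 0.2092 0.1912] yawunits 0.1 F [ 0.9 -0.2  0. ] gap 0.999 xaxis [ 0.007 -0.001 -1.   ]
  to (0.459, 0.2115, 0.13) inc [ 1.02  -0.039  0.015]
```

Call:
step_arm:
  increments: [0.5,-0.04,-0.02,0,0,1.1,-0.04,-0.02,0,0,1.6,-0.04,-0.02,0,0,1.9,-0.04,-0.02,0,0,2.0,-0.04,-0.02,0,0]

```text
t: 15.35
tcp_pos: [0.4616, 0.2104, 0.0707]
tool_rot: [0.709, 0.002, -0.705, 0.003]
force: [-0.2, -0.3, 0.0]
finger_gap: 1.0
```

```bash
python3 -c "
from h import *
to((.460,.2115,.025))
I=snapshot('wrist');c=camera_model('wrist');cv2.imwrite('pics/w5.png',I)"
```

```text
t 15.35 p [0.4616 0.2104 0.0707] yawunits 0.08 F [-0.2 -0.3  0. ] gap 1.0 xaxis [ 0.006 -0.002 -1.   ]
  to (0.46, 0.2115, 0.025) inc [ 0.762 -0.019  0.031]
```

View pics/w5.png

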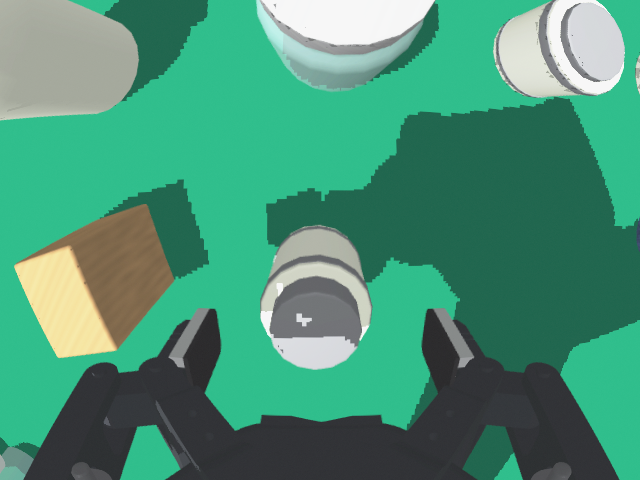

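Pot 2's cap (315,322) is up and centred between the pads (215 and 428). I go down, grip and lift.

Call:
step_arm:
  increments: [0.3,-0.04,0.02,0,0,0.55,-0.04,0.02,0,0,0.7,-0.04,0.02,0,0,0.76,-0.04,0.02,0,0,0.77,-0.04,0.02,0,0.2]

```text
t: 16.02
tcp_pos: [0.4608, 0.2129, 0.0244]
tool_rot: [0.709, 0.002, -0.705, 0.003]
force: [1.2, -0.1, 0.2]
finger_gap: 0.82
```

Call:
step_arm:
  increments: [0,0,0,0,0.3,0,0,0,0,0.5,0,0,0,0,0.7,0,0,0,0,0.8,0,0,0,0,0.8]
  grip_force: 60

```text
t: 16.65
tcp_pos: [0.4612, 0.213, 0.0251]
tool_rot: [0.71, 0.002, -0.704, 0.003]
force: [-0.5, -0.1, 5.4]
finger_gap: 0.597
```

Call:
step_arm:
  increments: [-0.2,0,0,0,0.8,-0.6,0,0,0,0.8,-1.1,0,0,0,0.8,-1.6,0,0,0,0.8,-1.8,0,0,0,0.8]

```text
t: 17.27
tcp_pos: [0.461, 0.2133, 0.1349]
tool_rot: [0.711, 0.002, -0.703, 0.003]
force: [1.1, 0.5, -2.0]
finger_gap: 0.591
```

```bash
python3 -c "
from h import *
to((.452,-.2776,.135))"
```

```text
t 17.27 p [0.461  0.2133 0.1349] yawunits 0.09 F [ 1.1  0.5 -2. ] gap 0.591 xaxis [ 0.01  -0.001 -1.   ]
  to (0.452, -0.2776, 0.135) inc [3.000e-03 8.181e+00 2.110e-01]
```

Call:
step_arm:
  increments: [0,0.3,0.01,0,0.8,0,1.0,0.03,0,0.8,0,1.8,0.05,0,0.8,0,2.6,0.07,0,0.8,0,3.4,0.09,0,0.8]

```text
t: 17.9
tcp_pos: [0.4556, 0.0072, 0.1338]
tool_rot: [0.71, 0.002, -0.704, 0.003]
force: [-0.3, 0.1, -2.6]
finger_gap: 0.601
```

Call:
step_arm:
  increments: [0,0.8,0.02,0,0.8,0,1.6,0.04,0,0.8,0,2.4,0.06,0,0.8,0,3.1,0.08,0,0.8,0,3.7,0.09,0,0.8]

```text
t: 18.52
tcp_pos: [0.4499, -0.2169, 0.1325]
tool_rot: [0.709, 0.002, -0.705, 0.002]
force: [-0.2, -0.7, -1.4]
finger_gap: 0.595
```

```bash
python3 -c "
from h import *
to((.452,-.2776,.135))"
```

```text
t 18.52 p [ 0.4499 -0.2169  0.1325] yawunits 0.06 F [-0.2 -0.7 -1.4] gap 0.595 xaxis [ 0.005  0.001 -1.   ]
  to (0.452, -0.2776, 0.135) inc [-0.042  1.012 -0.029]
```

Call:
step_arm:
  increments: [0,0.5,-0.03,0,0.8,0,0.9,-0.03,0,0.8,0.3,1.0,-0.03,0,0.8,0.7,1.0,-0.03,0,0.8,1.0,1.0,-0.03,0,0.8]

```text
t: 19.15
tcp_pos: [0.4511, -0.2765, 0.0709]
tool_rot: [0.708, 0.003, -0.706, 0.001]
force: [0.3, 0.2, -1.7]
finger_gap: 0.596
```

```bash
python3 -c "
from h import *
to((.452,-.2776,.029))"
```

```text
t 19.15 p [ 0.4511 -0.2765  0.0709] yawunits 0.06 F [ 0.3  0.2 -1.7] gap 0.596 xaxis [ 0.003  0.003 -1.   ]
  to (0.452, -0.2776, 0.029) inc [ 0.698  0.021 -0.012]
```

Call:
step_arm:
  increments: [0.2,0.02,0,0,0.8,0.4,0.02,0,0,0.8,0.5,0.02,0,0,0.8,0.57,0.02,0,0,0.8,0.6,0.02,0,0,0.8]

```text
t: 19.77
tcp_pos: [0.4514, -0.2776, 0.035]
tool_rot: [0.708, 0.003, -0.706, 0.001]
force: [0.5, -0.1, -1.5]
finger_gap: 0.599
```

Call:
step_arm:
  increments: [0.03,0,0,0,0.8,0.05,0,0,0,0.8,0.07,0,0,0,0.8,0.08,0,0,0,0.8,0.09,0,0,0,0.8]

```text
t: 20.4
tcp_pos: [0.4515, -0.2777, 0.0295]
tool_rot: [0.708, 0.003, -0.706, 0.001]
force: [0.3, -1.2, -1.8]
finger_gap: 0.597
```

Not yet in contact, so I lower about 1 mm more.

Call:
step_arm:
  increments: [0.005,0,0,0,0.8,0.01,0,0,0,0.8,0.015,0,0,0,0.8,0.02,0,0,0,0.8,0.02,0,0,0,0.8]

```text
t: 21.02
tcp_pos: [0.4514, -0.2777, 0.0291]
tool_rot: [0.708, 0.003, -0.706, 0.001]
force: [-1.2, 0.8, 5.6]
finger_gap: 0.597
```

Call:
step_arm:
  increments: [0,0,0,0,0.35,0,0,0,0,0.2,0,0,0,0,0.05,0,0,0,0,0,0,0,0,0,0]

```text
t: 21.65
tcp_pos: [0.4514, -0.2776, 0.029]
tool_rot: [0.708, 0.003, -0.706, 0.001]
force: [0.3, -0.5, 0.7]
finger_gap: 1.003
```

Call:
step_arm:
  increments: [-0.3,0,0,0,0,-0.9,0,0,0,0,-1.6,0,0,0,0,-2.3,0,0,0,0,-2.6,0.2,0,0,0]

```text
t: 22.28
tcp_pos: [0.4515, -0.29, 0.1875]
tool_rot: [0.709, 0.002, -0.705, 0.002]
force: [-0.3, -0.1, -0.3]
finger_gap: 0.998
```

Call:
step_arm:
  increments: [-0.2,0.7,0,0,0,-0.4,1.5,0.1,0,0,-0.5,2.3,0.3,0,0,-0.5,3,0.4,0,0,-0.5,3,0.4,0,0]

```text
t: 22.9
tcp_pos: [0.4277, -0.4735, 0.2171]
tool_rot: [0.709, 0.0, -0.705, 0.002]
force: [0.3, 0.8, -0.5]
finger_gap: 1.0
```

```bash
python3 -c "
from h import *
to((.5,0,.2))
S=snapshot('scene');T=snapshot('top')
f=cv2.resize(S[130:300,90:470],None,fx=2,fy=2,interpolation=2);g=cv2.resize(T[220:380,190:570],None,fx=2,fy=2,interpolation=2)
cv2.imwrite('pics/end.png',np.vstack([f[:300],g[:300]]))"
```

```text
t 22.9 p [ 0.4277 -0.4735  0.2171] yawunits 0.03 F [ 0.3  0.8 -0.5] gap 1.0 xaxis [ 0.007 -0.002 -1.   ]
  to (0.5, 0, 0.2) inc [ 0.28  -7.889 -1.228]
```

View pics/end.png

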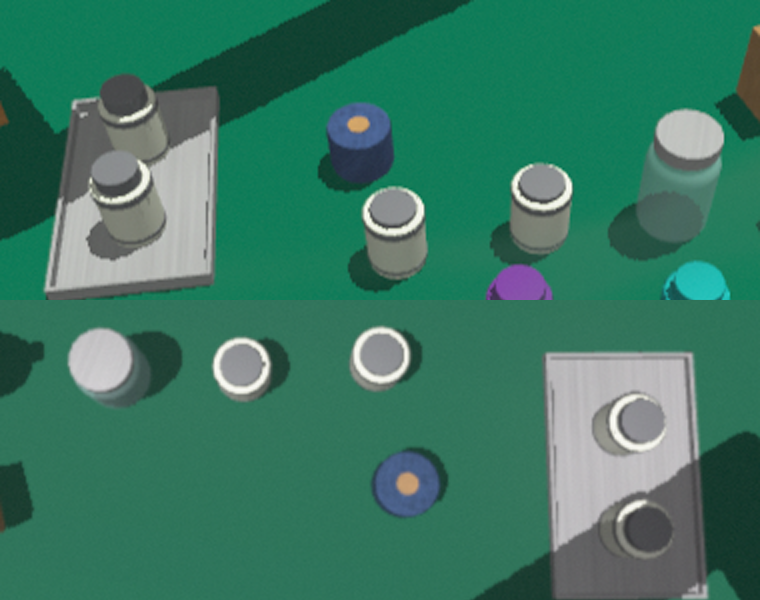

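The picture shows both faulty pots upright on the tray floor with caps up. The two sound pots stand in their places with caps down, and the roll and jar have not moved. The arm is clear, so I hand the job in.

```bash
python3 -c "
from station import *
print(sign_off())"
```

```text
the job is handed in; nothing more can be done
None
```

I pressed all four caps home; each press stopped at about z = 0.070 m with 16–47 N. The two pots farther from the robot (x ≈ 0.60 m) held, so I left them standing where they were. The two nearer ones (x ≈ 0.46 m) sprang back, so I gripped them and set them down in the tray at about (0.545, -0.276) and (0.451, -0.278).

**Last checks:** Scene and top pictures at 22.9 s of the 72 s show the two tray pots upright with caps up. The sound pots are in place with caps down. The jar and roll have not moved, and the arm is clear.

**Not checked:** The spray bottle and swab box were mostly outside that last crop, so I did not re-check them, but no contact with them was felt. The cameras and pressing disagreed by up to about 9 mm on pot centres; I used the averaged positions, and both grasps were sound. I judged the caps and the tray fit by eye from the pictures.

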